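# Clip the work lamp to the lashing eye before driving off

### The arm

A 6-joint arm with a two-finger parallel gripper is mounted at the origin on the work surface. World frame = base frame: x ahead of the robot, y to its left, z up, the work surface at z = 0. Lengths are in m, angles in rad, forces in N, time in s.
With the tool pointing down it reaches from about 0.35 to 0.975 m from the base axis. Payload 4.9 kg.
Tool frame: the origin (TCP) lies between the finger pads; the fingertips stand 17 mm ahead of it and the grasp point (between the pads) lies 2 mm behind it; z points along the fingers, y is the line along which they close (so a half turn about z gives the same grasp; the last joint's range is limited). The gripper opens to 85 mm and grips with 20 to 120 N. Pads are 22 mm wide; open, the fingers measure 114 mm over their backs; the gripper's body (76 mm by 85 mm) begins 54 mm behind the grasp point. The pads swing forward as they close: fully open they stand 13 mm farther back than shut.
Start: joints at [1.138, 0.053, 1.613, -0, 1.476, -0.119], TCP at [0.193, 0.594, 0.218] pointing down, gripper open.
Joint ranges: [-3.01, 3.01], [-1.01, 2.22], [0.06, 2.58], [-1.02, 4.17], [0.09, 2.62], [-3.14, 3.14]. Speed limits (rad/s): [2.57, 2.57, 3.14, 3.14, 3.14, 3.14].

### API

Orientations are given as a rotation vector (axis times angle).
In Python, from bench import * gives the robot as it stands.
- The arm moves only by the tool carry_out, never from a script. Its argument "deltas" is one flat list of numbers, 5 for each row, row after row: the shift along the tool's x, y, z in m, then the turn about the tool's z in rad, then the finger opening in m, from 0 to 0.0854. A call has 1 to 20 rows; each row is the pose to reach, as a shift and turn from the pose commanded when the call began, along the tool's axes at that moment; what a row does not reach only later rows make up. A row lasts 1/8 s, in which the tool goes at most 62.5 mm and 10.7 degrees, less where a joint would pass 70% of its speed; a pose out of reach is approached as far as the arm can. A call with a gripper value outside its range is refused whole. The fingers move at their own pace and stop on an object; "squeeze" is the grip in N (left out, the last holds). Time passes only in rows, so rows that repeat a pose let the fingers close. It gives the time, the measured TCP pose, the force, the opening and the grip force at its end, in the units of the state.
- get_state(): the state, without advancing time (a new reading comes with each control period).
- get_image(name): name is "side" or "top"; returns a dict with "image" (480x640x3 uint8, red, green, blue), "K" (3x3 intrinsics, pixels), "xyz" and "orientation" of the camera in the world. Camera axes: x right, y down, z forward; pixel columns grow to the right and rows downward; lengths in m; the calibration is good to about 2 mm. A picture is of the moment at which its call begins. There is no depth.
- sign_off(): hands the job in; it is judged then, once.
The state is a dict: "time": time; "q": joint angles; "joint_velocities": joint speeds; "tau": joint torques, N m; "position": TCP position; "orientation": TCP orientation; "ft_force": force on the tool from outside, world axes, zero at the start; "wrist_torque": the same for the moment, N m; "gripper_width": finger opening in m; "grasp_force": force on a finger pad.
Only numpy, scipy, OpenCV 4.12 (cv2) and the standard library are available. Lean on these libraries where they do the work, as an engineer would, in place of code of your own. Each camera call takes 0.05 s, during which the arm holds its last target. There are 200 camera calls.

### The job

Secure the work lamp for the drive: press the sprung gate of its snap hook against a leg of the lashing eye until the gate opens and snaps shut behind the leg. Then, still holding the lamp, draw it back until the leg sits in the crook of the hook and the eye has run up against the hidden stop of its track, keep a steady test pull of about 10 N there for a second, then lay the lamp flat on the bench and let go. Be gentle: never let more than 25 N act between the hook and the eye, and leave the other things on the bench where they are.

Things in the scene. Friction and masses are not known exactly. Their poses are not given: they have to be found in the camera images.
- lamp: Orange work lamp with a large steel snap hook rigidly on its end (0.22 to 0.34 kg), lying flat. Origin: centre of the underside of its box, 100 long (x), 30 wide (y), 30 high. Local x points to the hook, z up. A neck 16 thick spans x = 50..66. The hook is a flat loop of 10 mm round bar in the plane z = 15: end bar at x = 66, spine at y = -21, gate and nose at y = +19, crook at x = 142 (bar centre lines).
- lamp_grip (a point): Where to grip the lamp: centre of the box section 25 mm from the box's middle towards the hook, 15 mm above the underside; grip across the 30 mm width (local y). Axes as lamp. The balance point is close by.
- hook_crook (a point): Where the centre of an eye's leg comes to lie when seated in the hook's crook: lamp x = 132.5, y = 0, z = 15 mm (axes as lamp). The hook ends 14.5 mm beyond it. Inside, the loop is free from lamp y = -16 to +14. The short nose comes back from the crook at y = +19 (inner edge +14) and its tip ends at x = 124.
- gate_push (a point): Where to press the gate: on its centre line, 35 mm from the hinge, lamp x = 109, y = 19, z = 15 mm (gate shut; this point stays with the lamp, axes as lamp). A 9 mm leg first touches the gate with its centre at lamp y = 27.5 and meets the gate's hard stop at y = 2. It must come in below y = 9 to pass under the nose towards the crook.
- gate (a joint): Opening of the brass gate, rad: 0 shut, 0.7 hard stop. 8 mm round bar on the hook's +y side, hinge at lamp x = 74, y = 19, its round end 50 mm from the hinge; swings inwards towards the spine. Spring: 0.08 N m shut, 0.17 N m fully open (2.5 to 6 N at gate_push). It snaps shut once the leg's centre is over 54.5 mm from the hinge, that is drawn to about lamp x = 127.
- eye: Lashing eye: upright staple of 9 mm bar, 65 tall, closed on top, on a 104 x 36 mm foot (top at 7). Origin: foot's middle, at bench level; x runs from leg b to a, z up. It rides in a track (150 x 44, 3 thick) and slides along its x with 3.5 N of drag until a hidden hard stop, 2 to 18 mm away either way. Use either leg, from outside, the hook's crook passing between the legs (gap 51).
- eye_leg_a (a point): Centre line of the eye's leg at local x = +30 mm, 21 mm above the bench (the leg is straight and upright from 7 to 46 mm).
- eye_leg_b (a point): The same on the leg at local x = -30 mm.
- socket_case: Bystander: teal socket case, 170 x 100 x 40 mm. Origin: centre of its underside.
- grease_tin: Bystander: grey tin, 68 mm across, 50 mm high. Origin: centre of its underside.
- yellow_cap: Bystander: yellow cap, 52 mm across, 40 mm high. Origin: centre of its underside.
- spanner_mid (a point): Bystander: steel spanner lying on the bench, at the middle of its length.
Mind the look-alikes: they are no part of the job. Leave any purple look-alike of the lamp alone. What is shaped like the part that bears eye but brown is not meant.

How it is judged:
By the outcome, as a careful person would: the job done as asked, in the order asked, and still so for the second after the job is handed in, with the robot touching nothing.
It also fails if it takes over 54 s, if anything falls off the work surface, if the arm or the gripper's body presses on something with over 40 N, if the wrist force passes 120 N, or if a joint passes its speed limit or range.

## Working session

There is one attempt and no reset: what is moved stays moved. The work goes in short steps, Python scripts to look and compute and a tool call to move; the robot and the scene stay as the last step left them, time stands still between calls to the robot, and variables do not carry over. Pictures are saved under pics/ and viewed, at most 10 in all, crops included, and the job is handed in when it is done.

Besides the shell and the picture viewer there is one more tool, called as name(argument=value, ...), one argument or row to a line, values as JSON. carry_out: Moves the arm, as the interface text tells. Its arguments: {"type":"object","properties":{"deltas":{"type":"array","items":{"type":"number"}},"squeeze":{"type":"number"}},"required":["deltas"]}

```bash
mkdir -p pics; cat > h.py <<'E'
import numpy as np, cv2
from bench import *
from scipy.spatial.transform import Rotation as R
def cam(n):
    d=get_image(n); o=np.array(d["orientation"],float)
    d["R"]=R.from_rotvec(o).as_matrix() if o.size==3 else o.reshape(3,3); return d
def cast(d,uv,z):
    uv=np.atleast_2d(np.array(uv,float)); r=(d["R"]@np.linalg.inv(d["K"])@np.c_[uv,np.ones(len(uv))].T).T
    c=np.array(d["xyz"]); return c+r*((z-c[2])/r[:,2])[:,None]
def proj(d,p):
    p=np.atleast_2d(p); q=(np.array(d["K"])@np.array(d["R"]).T@(p-np.array(d["xyz"])).T).T; return q[:,:2]/q[:,2:]
E
python3 - <<'E'
from h import *
for n in("top","side"):
    d=cam(n); cv2.imwrite(f"pics/{n}0.png",d["image"][:,:,::-1]); print(n,d["xyz"],d["orientation"],d["K"][0],cast(d,[320,240],0))
s=get_state(); print(s)
E
```

```text
top [0.40145819 0.09913843 1.3791784 ] [-2.14541172  2.18280135 -0.09058083] [589.14386363   0.         321.23415444] [[0.5331817  0.12099466 0.        ]]
side [ 0.45307893 -0.63920837  0.82815608] [-2.35867174  0.15618906 -0.07726647] [506.96160397   0.         322.20617513] [[ 5.65982473e-01  1.63769739e-01 -1.11022302e-16]]
{'time': 0.1, 'q': array([ 1.13800428e+00,  5.33404056e-02,  1.61416356e+00, -2.44872105e-05,
        1.47604095e+00, -1.18980836e-01]), 'joint_velocities': array([-0.00207613, -0.00074212, -0.00173128,  0.00015481, -0.00108095,
       -0.00056075]), 'tau': array([ 5.43655260e-04, -3.94905353e+01, -3.71363175e+01, -1.48791046e-04,
        3.89001114e-03, -1.04027831e-05]), 'position': array([0.19266865, 0.59392693, 0.21725117]), 'orientation': array([-4.90830080e-01, -3.10249701e+00,  2.96058054e-03]), 'ft_force': array([-1.17752989,  0.1959137 , -0.37424109]), 'wrist_torque': array([-0.02228073,  0.01385031,  0.01008132]), 'grasp_force': 0.0, 'gripper_width': 0.0854090000895208}
```

View pics/top0.png

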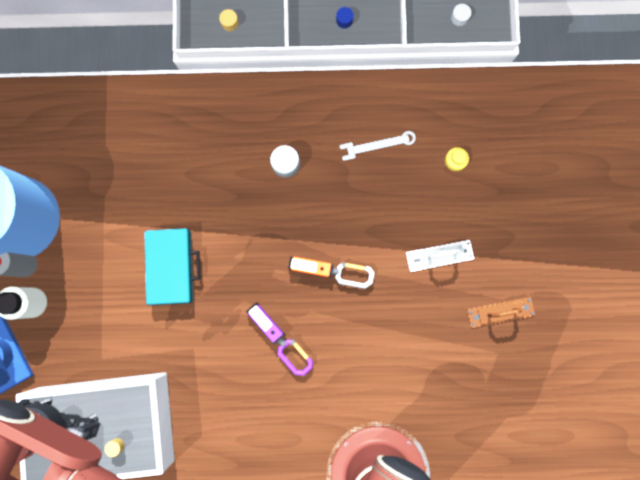

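View pics/side0.png

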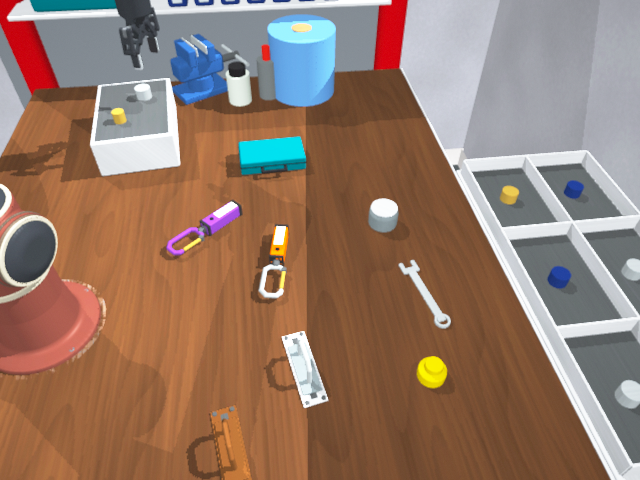

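The top view shows the orange lamp at (310,267) with its hook at (355,275) and brass gate on the upper side. The white eye is at (440,255); the purple and brown look-alikes are at (280,340) and (500,312). I'll take a closer crop next.

```bash
python3 - <<'E'
from h import *
d=cam("top"); im=d["image"][:,:,::-1]
c=im[225:300,280:480]; cv2.imwrite("pics/c1.png",cv2.resize(c,(800,300),interpolation=cv2.INTER_CUBIC))
s=cam("side"); im2=s["image"][:,:,::-1]
c=im2[215:415,230:350]; cv2.imwrite("pics/c2.png",cv2.resize(c,(360,600),interpolation=cv2.INTER_CUBIC))
a=cv2.imread("pics/c1.png");b=cv2.imread("pics/c2.png");b=cv2.resize(b,(360,600))
hsv=cv2.cvtColor(im,cv2.COLOR_BGR2HSV)
m=cv2.inRange(hsv,(8,190,170),(20,255,255)); m[:225]=0;m[300:]=0;m[:,:280]=0;m[:,400:]=0
k=cv2.findContours(m,0,2)[0]
for q in k:
    if len(q)>5: print(cv2.contourArea(q),cv2.boundingRect(q),cv2.minAreaRect(q))
w=cv2.inRange(hsv,(0,0,120),(180,70,255)); w[:225]=0;w[300:]=0;w[:,:395]=0;w[:,485:]=0
q=max(cv2.findContours(w,0,2)[0],key=cv2.contourArea);r=cv2.minAreaRect(q);print("eye",cv2.contourArea(q),r)
print(cast(d,cv2.boxPoints(r),0.003).round(4))
E
```

```text
eye 1348.5 ((439.6346435546875, 255.17306518554688), (21.768890380859375, 67.07172393798828), 78.69007110595703)
[[ 0.5033 -0.0764  0.003 ]
 [ 0.5314 -0.2308  0.003 ]
 [ 0.4813 -0.2386  0.003 ]
 [ 0.4533 -0.0848  0.003 ]]
```

View pics/c1.png

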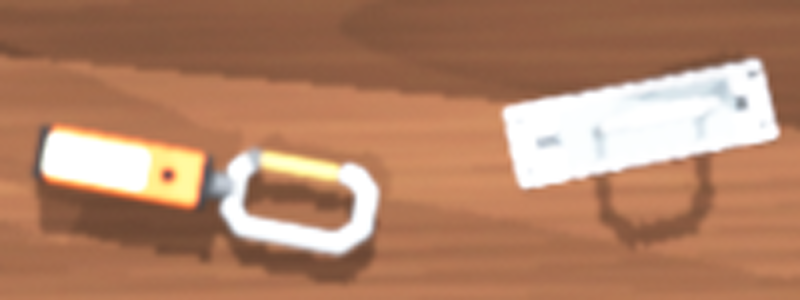

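View pics/c2.png

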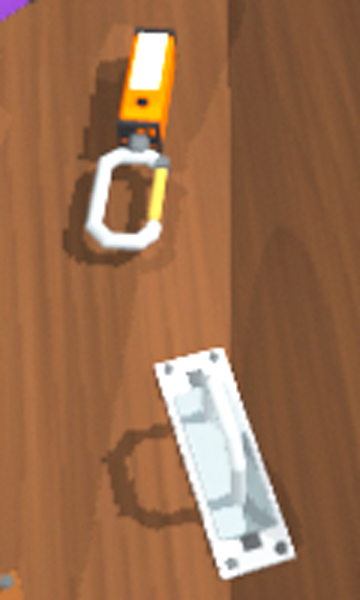

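The crops show the lamp box from c1 (40,152) to (206,180), with the hook's end at (378,205) and the gate on its upper side. The eye's arch is faint against its white track, so I'll stretch the contrast there.

```bash
python3 - <<'E'
from h import *
d=cam("top"); s=cam("side")
def st(d,y0,y1,x0,x1,k):
    c=d["image"][y0:y1,x0:x1].astype(float).mean(2); c=np.clip((c-140)/(115)*255,0,255).astype(np.uint8)
    return cv2.resize(c,None,fx=k,fy=k,interpolation=cv2.INTER_LINEAR)
a=st(d,235,277,400,480,8); b=st(s,328,408,278,330,7)
W=np.zeros((600,800),np.uint8); W[:a.shape[0],:640]=a[:,:640] ; cv2.imwrite("pics/e.png",a); cv2.imwrite("pics/f.png",b)
f=lambda x,y:[280+(x+.5)/4-.5,225+(y+.5)/4-.5]
P=cast(d,[f(45,125),f(38,180),f(212,152),f(200,208)],.03);back=P[:2].mean(0);front=P[2:].mean(0)
tip=cast(d,[f(380,205)],.015)[0]
print("box",back.round(4),front.round(4),np.linalg.norm(front-back),"tip",tip.round(4))
v=tip-back; print("yaw",np.degrees(np.arctan2(v[1],v[0])),np.linalg.norm(v[:2]))
v=front-back; print("yaw",np.degrees(np.arctan2(v[1],v[0])))
E
```

```text
box [0.4792 0.1902 0.03  ] [0.4618 0.0962 0.03  ] 0.09561626592715605 tip [ 0.4463 -0.004   0.015 ]
yaw -99.61022541575078 0.19697592955904533
yaw -100.47516073676934
```

View pics/e.png

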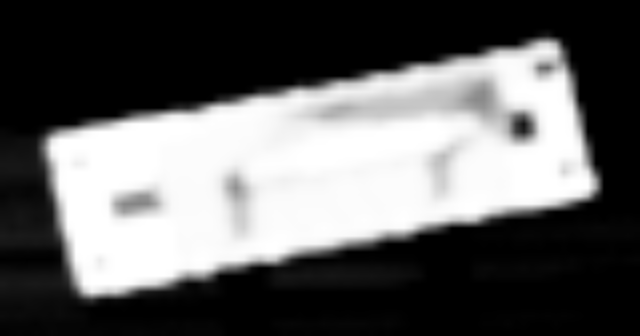

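View pics/f.png

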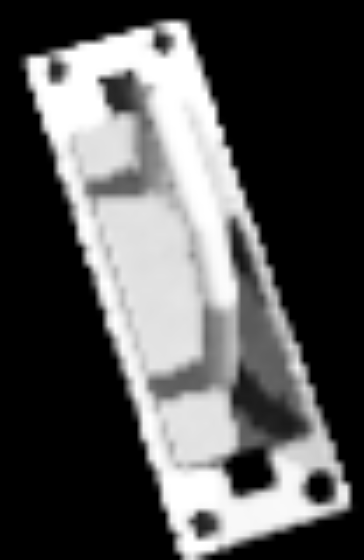

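The side view f.png shows the near leg base at about (220,368) and the far one near (148,180). In the top view e.png the leg shadows begin near (238,185) and (443,150), with the arch between them.

```bash
python3 - <<'E'
from h import *
d=cam("top"); s=cam("side")
f=lambda x,y:[278+(x+.5)/7-.5,328+(y+.5)/7-.5]
e=lambda x,y:[400+(x+.5)/8-.5,235+(y+.5)/8-.5]
c=cast(d,[e(48,135),e(560,40),e(597,188),e(82,297)],.003);print("track",c.round(4),c.mean(0))
c2=cast(s,[f(25,60),f(185,22),f(350,508),f(190,560)],.003);print("track side",c2.round(4),c2.mean(0))
o=(c.mean(0)+c2.mean(0))/2
v=(c[1]+c[2]-c[0]-c[3]);v2=c2[2]+c2[3]-c2[0]-c2[1]; print(np.degrees(np.arctan2([v[1],v2[1]],[v[0],v2[0]])))
ax=v[:2]/np.linalg.norm(v[:2])
def rel(p): 
    q=p[:,:2]-o[:2]; return np.c_[q@ax, q@[-ax[1],ax[0]]].round(4)
print("side bases (along,across)",rel(cast(s,[f(220,368),f(148,180)],.007)))
print("foot ends",rel(cast(s,[f(72,135),f(175,462),f(240,455)],.007)))
print("arch end corner top", rel(cast(s,[f(220,300)],.060)),rel(cast(s,[f(160,80)],.065)))
print("top: leg tops",rel(cast(d,[e(238,172),e(443,145)],.05)))
np.save("o.npy",np.r_[o[:2],ax])
# project hypothesised geometry
for t in(-.008,-.004,0,.004,.008):
    L=[np.r_[o[:2]+ax*(t+k*.03),z] for k in(-1,1) for z in(.007,.0605)]
    A=proj(s,np.array(L));B=proj(d,np.array(L));print(t,((A-[278,328])*7+3).round().tolist(),((B-[400,235])*8+3).round().tolist())
E
```

```text
track [[ 0.5025 -0.0786  0.003 ]
 [ 0.5276 -0.2287  0.003 ]
 [ 0.4842 -0.2377  0.003 ]
 [ 0.455  -0.087   0.003 ]] [ 0.49231204 -0.15799827  0.003     ]
track side [[ 0.4574 -0.0855  0.003 ]
 [ 0.5022 -0.0789  0.003 ]
 [ 0.5269 -0.227   0.003 ]
 [ 0.486  -0.2353  0.003 ]] [ 0.4931351  -0.15666667  0.003     ]
[-79.76161022 -79.84340468]
side bases (along,across) [[ 0.0303  0.0011]
 [-0.028  -0.001 ]]
foot ends [[-0.0475 -0.0166]
 [ 0.0516 -0.0171]
 [ 0.0547 -0.0011]]
arch end corner top [[ 0.0412 -0.0017]] [[-0.02    0.0012]]
top: leg tops [[-0.0321  0.0006]
 [ 0.026  -0.0032]]
-0.008 [[141.0, 148.0], [136.0, 34.0], [206.0, 341.0], [204.0, 230.0]] [[193.0, 187.0], [224.0, 175.0], [396.0, 147.0], [434.0, 133.0]]
-0.004 [[146.0, 160.0], [141.0, 47.0], [211.0, 355.0], [209.0, 244.0]] [[207.0, 185.0], [238.0, 172.0], [409.0, 145.0], [448.0, 131.0]]
0 [[150.0, 173.0], [145.0, 59.0], [215.0, 368.0], [213.0, 258.0]] [[220.0, 182.0], [252.0, 170.0], [423.0, 142.0], [462.0, 128.0]]
0.004 [[154.0, 185.0], [149.0, 72.0], [220.0, 382.0], [218.0, 272.0]] [[234.0, 179.0], [266.0, 167.0], [436.0, 139.0], [476.0, 125.0]]
0.008 [[158.0, 198.0], [154.0, 85.0], [225.0, 396.0], [223.0, 286.0]] [[247.0, 177.0], [280.0, 164.0], [450.0, 137.0], [490.0, 122.0]]
```

```bash
cat >> h.py <<'E'
def delta(p,lampyaw_deg):
    s=get_state(); M=R.from_rotvec(s["orientation"]).as_matrix()
    d=M.T@(np.array(p)-s["position"])
    cur=np.degrees(np.arctan2(M[1,1],M[0,1])); t=(cur-(lampyaw_deg+90)+90)%180-90
    print("t",s["time"],"pos",s["position"].round(4),"z",M[:,2].round(4),"cur y",round(cur,2),"delta",d.round(4),"turn",round(np.radians(t),4),"F",s["ft_force"].round(2),"w",round(s["gripper_width"],4))
E
python3 - <<'E'
from h import *
delta([.4667,.117,.10],-99.8)
E
```

```text
t 0.4 pos [0.1929 0.5944 0.2182] z [-1.e-04 -2.e-04 -1.e+00] cur y 72.02 delta [-0.4078 -0.3695  0.1183] turn 1.428 F [-0.12 -0.82  0.78] w 0.0853
```

carry_out(
  deltas=[-0.034,-0.031,0,0.12,0.0854,-0.068,-0.062,0,0.24,0.0854,-0.102,-0.092,0,0.36,0.0854,-0.136,-0.123,0,0.48,0.0854,-0.17,-0.154,0,0.6,0.0854,-0.204,-0.185,0,0.72,0.0854,-0.238,-0.215,0,0.84,0.0854,-0.272,-0.246,0,0.96,0.0854,-0.306,-0.277,0,1.08,0.0854,-0.34,-0.308,0.03,1.2,0.0854,-0.374,-0.339,0.06,1.32,0.0854,-0.408,-0.37,0.09,1.428,0.0854,-0.408,-0.37,0.118,1.428,0.0854,-0.408,-0.37,0.118,1.428,0.0854,-0.408,-0.37,0.118,1.428,0.0854],
  squeeze=40,
)

```text
time: 2.28
position: [0.4673, 0.117, 0.1016]
orientation: [2.402, 2.024, 0.002]
ft_force: [0.1, 0.4, 0.8]
gripper_width: 0.0859
grasp_force: 0.0
```

```bash
python3 - <<'E'
from h import *
delta([.4667,.117,.020],-99.8)
E
```

```text
t 2.275 pos [0.4673 0.117  0.1016] z [ 1.6e-03  2.0e-04 -1.0e+00] cur y -9.76 delta [-0.0001 -0.0008  0.0816] turn 0.0007 F [0.07 0.39 0.76] w 0.0859
```

carry_out(
  deltas=[0,-0.001,0.03,0,0.0854,0,-0.001,0.055,0,0.07,0,-0.001,0.07,0,0.06,0,-0.001,0.081,0,0.06,0,-0.001,0.081,0,0.045,0,-0.001,0.081,0,0.035,0,-0.001,0.081,0,0.025,0,-0.001,0.081,0,0.02,0,-0.001,0.081,0,0.02,0,-0.001,0.081,0,0.02,0,-0.001,0.081,0,0.02,0,-0.001,0.081,0,0.02],
  squeeze=60,
)

```text
time: 3.78
position: [0.4658, 0.1168, 0.0194]
orientation: [-2.403, -2.024, 0.0]
ft_force: [-0.0, -0.6, -0.1]
gripper_width: 0.0202
grasp_force: 0.0
```

```bash
python3 - <<'E'
from h import *
delta([.4667,.117,.020],-99.8)
s=cam("side"); cv2.imwrite("pics/g.png",cv2.resize(s["image"][190:320,210:350,::-1],(646,600),interpolation=cv2.INTER_CUBIC))
E
```

```text
t 3.775 pos [0.4658 0.1168 0.0194] z [-1.e-04 -0.e+00 -1.e+00] cur y -9.8 delta [ 0.0004  0.0009 -0.0006] turn 0.0 F [-0.03 -0.62 -0.06] w 0.0202
```

View pics/g.png

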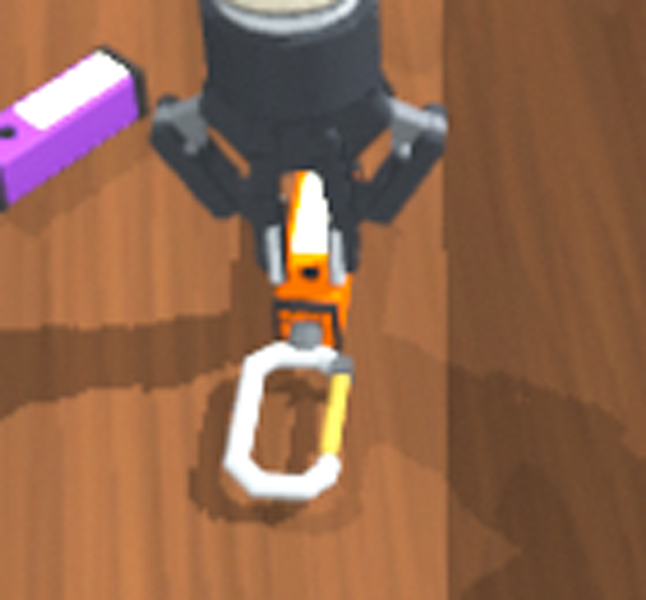

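The fingers sit either side of the box at about (270–345, 250), but no grip force is reported yet. I'll close further.

carry_out(
  deltas=[0,0,0,0,0.01,0,0,0,0,0,0,0,0,0,0,0,0,0,0,0],
  squeeze=60,
)

```text
time: 4.32
position: [0.4658, 0.1168, 0.0194]
orientation: [-2.403, -2.024, 0.0]
ft_force: [-0.9, -0.0, -0.0]
gripper_width: 0.0001
grasp_force: 0.0
```

```bash
python3 - <<'E'
from h import *
s=cam("side"); p=get_state()["position"]
f=lambda P:((proj(s,P)-[210,190])*[646/140,600/130]).round()
print(f([p,p+[0,0,.05],p+[0,0,-.017]]), f([[.4719,.1408,.03],[.4667,.117,.03]]))
t=cam("top")
a=cv2.resize(s["image"][190:320,210:350,::-1],(600,557),interpolation=cv2.INTER_CUBIC)
cv2.imwrite("pics/i.png",a); cv2.imwrite("pics/it.png",t["image"][:,:,::-1])
hsv=cv2.cvtColor(s["image"],cv2.COLOR_RGB2HSV)
E
```

```text
[[310. 292.]
 [304. 217.]
 [312. 316.]] [[318. 239.]
 [311. 276.]]
```

View pics/i.png

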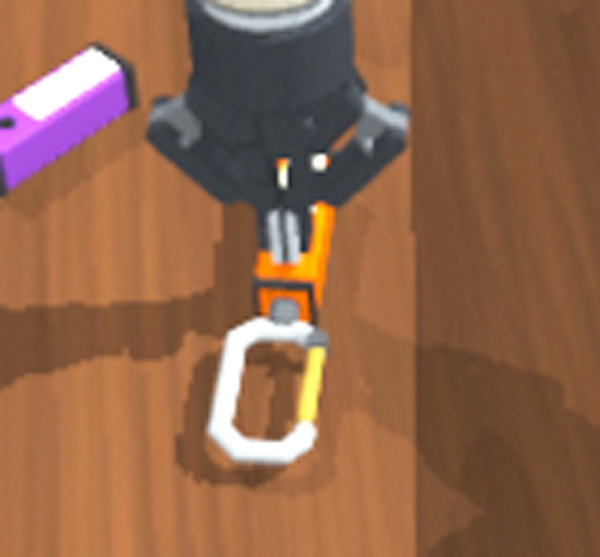

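The closed fingertips end at about (285,262), still over the orange box, so they have closed above it without touching. The true fingertip height is well above what the pose implies, so I'll check the offset using the start pictures.

```bash
python3 - <<'E'
from h import *
s=cam("side"); d=cam("top")
p=np.array([.1929,.5944,.2182]); a=np.array([.309,.951,0])
for w in(.0427,): print(proj(s,[p,p+[0,0,-.017],p+a*w,p-a*w,p+a*w+[0,0,-.017]]).round(1).tolist())
print(proj(d,[p]).round(1))
st=get_state(); print(st["q"].round(4),st["tau"].round(2),st["ft_force"],st["wrist_torque"].round(3))
im=cv2.imread("pics/side0.png")[0:90,90:190]; cv2.imwrite("pics/j.png",cv2.resize(im,(600,540),interpolation=cv2.INTER_CUBIC))
E
```

```text
[[149.5, 70.0], [151.0, 76.3], [156.4, 62.2], [142.2, 78.2], [157.9, 68.4]]
[[ 76.7 408.5]]
[ 0.0905 -0.078   2.0985  0.      1.1211  0.2615] [ -0.   -28.02 -31.44  -0.     0.    -0.  ] [-1.38100151  0.17319515 -0.15059401] [ 0.017 -0.019 -0.022]
```

View pics/j.png

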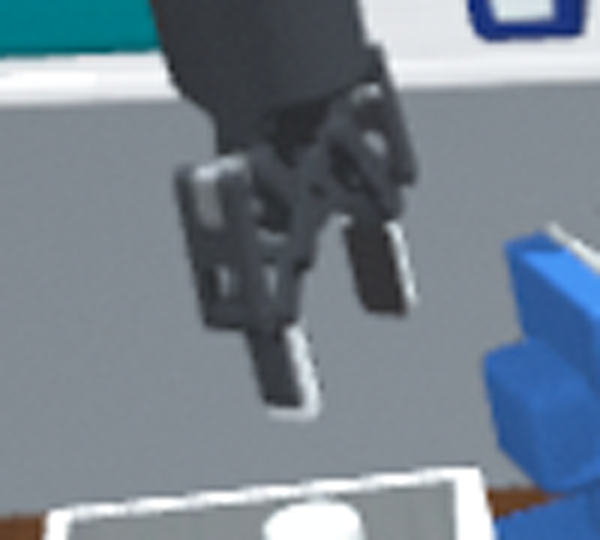

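The start picture shows the fingertips at (138,69) and (156,52), about 10 px (roughly 27 mm) above where the reported TCP puts them. So the real fingers stand about 28 mm higher than reported. I'll open and go down in steps, watching the force.

carry_out(
  deltas=[0,0,-0.01,0,0.03,0,0,-0.01,0,0.06,0,0,-0.01,0,0.06,0,0,0,0,0.06,0,0,0.008,0,0.06,0,0,0.016,0,0.06,0,0,0.016,0,0.06],
)

```text
time: 5.4
position: [0.4648, 0.1167, 0.0021]
orientation: [-2.402, -2.023, 0.003]
ft_force: [-0.0, -0.2, 0.1]
gripper_width: 0.0601
grasp_force: 0.0
```

carry_out(
  deltas=[0,0,0.003,0,0.06,0,0,0.006,0,0.06,0,0,0.006,0,0.06],
)

```text
time: 5.78
position: [0.4657, 0.1168, -0.0027]
orientation: [-2.403, -2.024, 0.0]
ft_force: [0.7, -0.4, -0.0]
gripper_width: 0.06
grasp_force: 0.0
```

carry_out(
  deltas=[0,0,0.003,0,0.05,0,0,0.003,0,0.035,0,0,0.003,0,0.025,0,0,0.003,0,0.02,0,0,0.003,0,0.02,0,0,0.003,0,0.02],
  squeeze=60,
)

```text
time: 6.52
position: [0.4661, 0.1168, -0.0054]
orientation: [2.403, 2.023, 0.001]
ft_force: [0.7, -0.7, 0.1]
gripper_width: 0.0291
grasp_force: 59.7
```

```bash
python3 - <<'E'
from h import *
delta([.419,-.0589,.005],-79.8)
E
```

```text
t 6.525 pos [ 0.4661  0.1168 -0.0054] z [ 6.e-04  1.e-04 -1.e+00] cur y -9.8 delta [-0.1811 -0.0165 -0.0104] turn -0.3491 F [ 0.73 -0.72  0.08] w 0.0291
```

carry_out(
  deltas=[0,0,-0.005,0,0.02,0,0,-0.0105,0,0.02,-0.025,-0.0025,-0.0105,-0.08,0.02,-0.055,-0.005,-0.0105,-0.17,0.02,-0.085,-0.008,-0.0105,-0.26,0.02,-0.115,-0.0105,-0.0105,-0.349,0.02,-0.145,-0.0135,-0.0105,-0.349,0.02,-0.168,-0.0155,-0.0105,-0.349,0.02,-0.181,-0.0165,-0.0105,-0.349,0.02,-0.181,-0.0165,-0.0105,-0.349,0.02,-0.181,-0.0165,-0.0105,-0.349,0.02],
)

```text
time: 7.9
position: [0.4188, -0.0583, 0.0049]
orientation: [-2.015, -2.41, -0.0]
ft_force: [-0.1, -1.1, -2.5]
gripper_width: 0.0288
grasp_force: 59.3
```

```bash
python3 - <<'E'
from h import *
delta([.4288,-.0571,.003],-79.8)
s=get_state();p=s["position"];print(s["grasp_force"])
X=np.array([.178,-.984]);Y=np.array([.984,.178])
def L(x,y,z): return np.r_[p[:2]+X*(x-.025)+Y*y,z+.010]
d=cam("top");sd=cam("side")
pts=np.array([L(.147,0,.015),L(.142,.0,.015),L(.105,-.021,.015),L(.099,.019,.015),L(.05,.015,.03)])
A=proj(d,pts);B=proj(sd,pts);print(A.round(1).tolist(),B.round(1).tolist())
# side crop upscale with predictions, leg too
im=sd["image"][:,:,::-1].copy()
u0,v0=int(B[1,0])-40,int(B[1,1])-60
c=cv2.resize(im[v0:v0+100,u0:u0+110],None,fx=6,fy=6,interpolation=cv2.INTER_CUBIC)
for q in B: cv2.drawMarker(c,tuple(int(t) for t in ((q-[u0,v0])*6+3)),(255,0,255),0,10)
for z in(.007,.04): 
    for q in proj(sd,np.r_[.4877,-.1298,z]): cv2.drawMarker(c,tuple(int(t) for t in ((q-[u0,v0])*6+3)),(0,255,0),0,10)
cv2.imwrite("pics/k.png",c); print(u0,v0)
E
```

```text
t 7.9 pos [ 0.4188 -0.0583  0.0049] z [ 0.e+00  4.e-04 -1.e+00] cur y 10.22 delta [-0.0006  0.01    0.0019] turn 0.0003 F [-0.12 -1.12 -2.5 ] w 0.0288
59.30400788784027
[[451.3, 276.9], [449.2, 277.4], [435.3, 289.6], [429.0, 272.9], [409.2, 278.6]] [[275.2, 374.5], [274.5, 372.1], [258.1, 357.7], [278.7, 349.1], [269.6, 323.7]]
234 312
```

View pics/k.png

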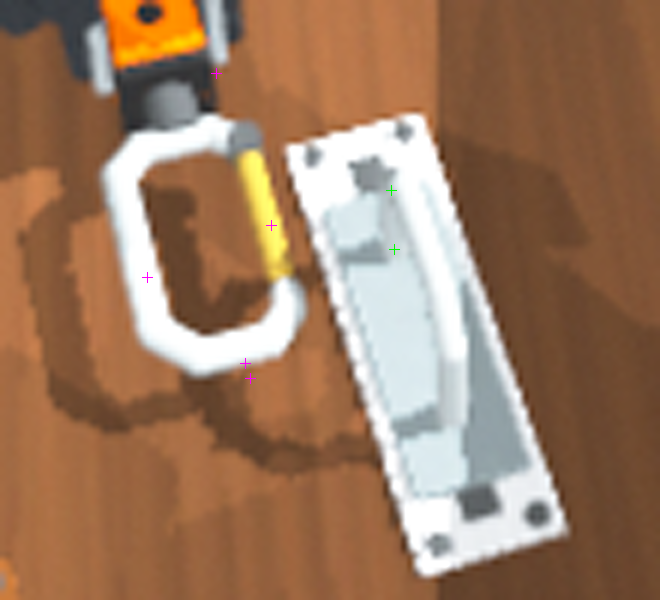

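The picture shows the gate running from (245,140) to (288,275) beside the near leg, whose base is at (394,250). The lamp sits about 2–3 mm further back than predicted, so I'll go 5 mm forward while closing in sideways.

carry_out(
  deltas=[-0.0025,0,0,0,0.02,-0.005,0.004,0,0,0.02,-0.005,0.01,0,0,0.02,-0.005,0.016,0,0,0.02,-0.005,0.022,0,0,0.02,-0.005,0.024,0,0,0.02,-0.005,0.024,0,0,0.02],
)

```text
time: 8.88
position: [0.4433, -0.0594, 0.0049]
orientation: [-2.015, -2.41, 0.0]
ft_force: [-1.6, -0.1, -3.0]
gripper_width: 0.0288
grasp_force: 59.3
```

carry_out(
  deltas=[0,0.002,0,0,0.02,0,0.004,0,0,0.02,0,0.006,0,0,0.02,0,0.008,0,0,0.02,0,0.01,0,0,0.02,0,0.01,0,0,0.02],
)

```text
time: 9.62
position: [0.4528, -0.0576, 0.0047]
orientation: [-2.015, -2.409, 0.001]
ft_force: [-3.1, -0.4, -2.1]
gripper_width: 0.0287
grasp_force: 60.0
```

carry_out(
  deltas=[0,0.0015,0,0,0.02,0,0.003,0,0,0.02,0,0.0045,0,0,0.02,0,0.006,0,0,0.02,0,0.006,0,0,0.02],
)

```text
time: 10.25
position: [0.4589, -0.0567, 0.0048]
orientation: [-2.015, -2.41, 0.001]
ft_force: [-4.0, -2.3, -2.1]
gripper_width: 0.029
grasp_force: 60.3
```

```bash
cat >> h.py <<'E'
def force(n=8):
    F=[]
    for i in range(n): get_image("side"); F.append(get_state()["ft_force"])
    F=np.array(F); f=F.mean(0); X=np.array([.178,-.984,0]);Y=np.array([.984,.178,0])
    print("F",f.round(2),"alongX",(f@X).round(2),"alongY",(f@Y).round(2),"sd",F.std(0).round(2),get_state()["position"].round(4),"t",get_state()["time"])
E
python3 -c "
from h import *
force()"
```

```text
F [-3.66 -1.94 -2.82] alongX 1.26 alongY -3.94 sd [0.36 0.48 0.52] [ 0.4589 -0.0567  0.0049] t 10.65
```

carry_out(
  deltas=[0,0.0015,0,0,0.02,0,0.003,0,0,0.02,0,0.0045,0,0,0.02,0,0.006,0,0,0.02,0,0.006,0,0,0.02],
)

```text
time: 11.28
position: [0.4649, -0.0553, 0.0048]
orientation: [-2.015, -2.41, -0.0]
ft_force: [-4.5, -0.1, -2.5]
gripper_width: 0.0291
grasp_force: 60.3
```

carry_out(
  deltas=[0,0.001,0,0,0.02,0,0.002,0,0,0.02,0,0.003,0,0,0.02,0,0.003,0,0,0.02],
)

```text
time: 11.78
position: [0.4678, -0.0549, 0.0048]
orientation: [-2.015, -2.41, -0.0]
ft_force: [-4.6, -1.0, -2.7]
gripper_width: 0.0291
grasp_force: 60.4
```

```bash
python3 -c "
from h import *
force(6)"
```

```text
F [-4.77 -0.3  -2.56] alongX -0.55 alongY -4.74 sd [0.33 0.22 0.42] [ 0.4678 -0.0549  0.0049] t 12.075
```

carry_out(
  deltas=[0,0.0005,0,0,0.02,0,0.001,0,0,0.02,0,0.001,0,0,0.02],
)

```text
time: 12.45
position: [0.4688, -0.0549, 0.0049]
orientation: [-2.015, -2.41, 0.0]
ft_force: [-5.1, -0.8, -3.3]
gripper_width: 0.0292
grasp_force: 60.4
```

carry_out(
  deltas=[0,0.0005,0,0,0.02,0,0.001,0,0,0.02,0,0.001,0,0,0.02],
)

```text
time: 12.82
position: [0.4698, -0.0547, 0.0049]
orientation: [-2.015, -2.41, 0.0]
ft_force: [-4.8, 0.1, -2.9]
gripper_width: 0.0288
grasp_force: 60.4
```

```bash
python3 -c "
from h import *
force(6)"
```

```text
F [-4.93 -0.75 -2.85] alongX -0.14 alongY -4.98 sd [0.36 0.28 0.48] [ 0.4698 -0.0547  0.0049] t 13.125
```

carry_out(
  deltas=[0,0.001,0,0,0.02,0.003,0.001,0,0,0.02,0.005,0.001,0,0,0.02,0.007,0.001,0,0,0.02,0.009,0.001,0,0,0.02,0.009,0.001,0,0,0.02],
)

```text
time: 13.88
position: [0.4696, -0.0451, 0.0051]
orientation: [2.015, 2.41, 0.002]
ft_force: [-2.9, 1.4, -2.6]
gripper_width: 0.0293
grasp_force: 60.0
```

carry_out(
  deltas=[0.002,0,0,0,0.02,0.004,0,0,0,0.02,0.006,0,0,0,0.02,0.006,0,0,0,0.02],
)

```text
time: 14.38
position: [0.4683, -0.039, 0.005]
orientation: [-2.015, -2.41, -0.002]
ft_force: [-2.3, 3.6, -3.0]
gripper_width: 0.0288
grasp_force: 59.7
```

```bash
python3 -c "
from h import *
force(6)"
```

```text
F [-2.19  3.1  -2.64] alongX -3.44 alongY -1.6 sd [0.52 0.41 0.67] [ 0.4682 -0.0395  0.0049] t 14.675
```

carry_out(
  deltas=[0.002,0,0,0,0.02,0.004,0,0,0,0.02,0.005,0,0,0,0.02,0.005,0,0,0,0.02],
)

```text
time: 15.18
position: [0.4679, -0.0351, 0.0053]
orientation: [2.014, 2.409, 0.001]
ft_force: [-0.2, 0.4, -2.9]
gripper_width: 0.029
grasp_force: 59.7
```

```bash
python3 -c "
from h import *
force(5)"
```

```text
F [ 0.26 -0.02 -2.8 ] alongX 0.06 alongY 0.25 sd [0.36 0.16 0.46] [ 0.4674 -0.0349  0.005 ] t 15.425
```

carry_out(
  deltas=[0.001,0.0015,0,0,0.02,0.002,0.003,0,0,0.02,0.003,0.003,0,0,0.02,0.004,0.003,0,0,0.02,0.004,0.003,0,0,0.02],
)

```text
time: 16.05
position: [0.4695, -0.0304, 0.0049]
orientation: [2.015, 2.41, -0.0]
ft_force: [0.2, -1.2, -2.5]
gripper_width: 0.029
grasp_force: 59.7
```

carry_out(
  deltas=[0.001,0,0,0,0.02,0.002,0,0,0,0.02,0.002,0,0,0,0.02],
)

```text
time: 16.42
position: [0.4693, -0.0286, 0.005]
orientation: [2.015, 2.41, -0.0]
ft_force: [0.1, -3.7, -3.8]
gripper_width: 0.0292
grasp_force: 59.6
```

carry_out(
  deltas=[0.001,0,0,0,0.02,0.002,0,0,0,0.02,0.002,0,0,0,0.02],
)

```text
time: 16.8
position: [0.4688, -0.0263, 0.005]
orientation: [2.015, 2.41, 0.0]
ft_force: [0.9, -2.6, -2.7]
gripper_width: 0.0287
grasp_force: 59.6
```

carry_out(
  deltas=[0.0005,0,0,0,0.02,0.001,0,0,0,0.02,0.0015,0,0,0,0.02],
)

```text
time: 17.18
position: [0.4686, -0.0249, 0.0049]
orientation: [2.015, 2.41, -0.0]
ft_force: [1.7, -2.8, -2.8]
gripper_width: 0.0285
grasp_force: 59.5
```

carry_out(
  deltas=[0.0005,0,0,0,0.02,0.001,0,0,0,0.02,0.0015,0,0,0,0.02],
)

```text
time: 17.55
position: [0.4683, -0.0234, 0.0049]
orientation: [2.015, 2.41, 0.0]
ft_force: [0.8, -3.7, -3.4]
gripper_width: 0.0288
grasp_force: 59.5
```

carry_out(
  deltas=[0.0005,0,0,0,0.02,0.001,0,0,0,0.02,0.0015,0,0,0,0.02],
)

```text
time: 17.92
position: [0.468, -0.022, 0.0049]
orientation: [2.015, 2.41, 0.0]
ft_force: [1.1, -3.7, -2.3]
gripper_width: 0.0288
grasp_force: 59.5
```

carry_out(
  deltas=[0.0005,0,0,0,0.02,0.001,0,0,0,0.02,0.0015,0,0,0,0.02],
)

```text
time: 18.3
position: [0.4677, -0.0205, 0.0049]
orientation: [2.015, 2.41, 0.0]
ft_force: [0.7, -3.1, -3.0]
gripper_width: 0.0288
grasp_force: 59.5
```

carry_out(
  deltas=[0.0005,0,0,0,0.02,0.001,0,0,0,0.02,0.0015,0,0,0,0.02],
)

```text
time: 18.68
position: [0.4675, -0.019, 0.0049]
orientation: [2.015, 2.41, 0.0]
ft_force: [1.7, -3.4, -2.7]
gripper_width: 0.0289
grasp_force: 59.5
```

carry_out(
  deltas=[0.0005,0,0,0,0.02,0.001,0,0,0,0.02,0.0015,0,0,0,0.02],
)

```text
time: 19.05
position: [0.4672, -0.0175, 0.0049]
orientation: [2.015, 2.41, -0.0]
ft_force: [1.0, -3.5, -3.0]
gripper_width: 0.0287
grasp_force: 59.5
```

carry_out(
  deltas=[0.0005,0,0,0,0.02,0.001,0,0,0,0.02,0.0015,0,0,0,0.02],
)

```text
time: 19.42
position: [0.4669, -0.0161, 0.0049]
orientation: [2.015, 2.41, -0.0]
ft_force: [1.6, -3.7, -3.2]
gripper_width: 0.0289
grasp_force: 59.5
```

carry_out(
  deltas=[0.0005,0,0,0,0.02,0.001,0,0,0,0.02,0.0015,0,0,0,0.02],
)

```text
time: 19.8
position: [0.4669, -0.0155, 0.005]
orientation: [2.014, 2.409, -0.002]
ft_force: [0.8, -8.0, -3.7]
gripper_width: 0.0289
grasp_force: 59.5
```

```bash
python3 -c "
from h import *
force(5); print(get_state()['orientation'])"
```

```text
F [ 1.26 -7.54 -4.17] alongX 7.64 alongY -0.1 sd [0.3  0.41 0.43] [ 0.4669 -0.0155  0.005 ] t 20.05
[ 2.01400724e+00  2.40900216e+00 -1.90385668e-03]
```

carry_out(
  deltas=[0.0005,0,0,0,0.02,0.0005,0,0,0,0.02],
)

```text
time: 20.3
position: [0.4669, -0.0155, 0.005]
orientation: [2.013, 2.408, -0.003]
ft_force: [1.4, -9.4, -5.0]
gripper_width: 0.0292
grasp_force: 59.5
```

```bash
python3 -c "
from h import *
force(4)"
```

```text
F [ 1.39 -8.85 -4.53] alongX 8.96 alongY -0.21 sd [0.53 0.39 0.77] [ 0.4669 -0.0155  0.005 ] t 20.5
```

carry_out(
  deltas=[0.0004,0,0,0,0.02,0.0004,0,0,0,0.02,0.0004,0,0,0,0.02,0.0004,0,0,0,0.02,0.0004,0,0,0,0.02,0.0004,0,0,0,0.02,0.0004,0,0,0,0.02,0.0004,0,0,0,0.02],
)

```text
time: 21.5
position: [0.4669, -0.0154, 0.005]
orientation: [2.013, 2.408, -0.004]
ft_force: [2.7, -10.7, -5.2]
gripper_width: 0.0287
grasp_force: 59.5
```

```bash
python3 -c "
from h import *
force(12)"
```

```text
F [  1.68 -10.35  -4.79] alongX 10.49 alongY -0.19 sd [0.65 0.52 0.35] [ 0.4669 -0.0154  0.005 ] t 22.1
```

carry_out(
  deltas=[-0.001,0,0,0,0.02,-0.0018,0,0,0,0.02,-0.0018,0,0.003,0,0.02,-0.0018,0,0.006,0,0.02,-0.0018,0,0.008,0,0.02,-0.0018,0,0.009,0,0.02,-0.0018,0,0.009,0,0.02],
)

```text
time: 22.98
position: [0.467, -0.0156, -0.0041]
orientation: [2.015, 2.41, 0.0]
ft_force: [0.7, -4.6, -0.9]
gripper_width: 0.0289
grasp_force: 59.8
```

```bash
python3 -c "
from h import *
force(5)"
```

```text
F [ 1.02 -4.1  -1.01] alongX 4.22 alongY 0.27 sd [0.31 0.48 0.15] [ 0.467  -0.0156 -0.004 ] t 23.225
```

carry_out(
  deltas=[-0.0003,0,0.0005,0,0.02,-0.0006,0,0.001,0,0.02,-0.0006,0,0.0014,0,0.02,-0.0006,0,0.0014,0,0.02],
)

```text
time: 23.72
position: [0.4667, -0.0158, -0.0054]
orientation: [-2.015, -2.409, -0.0]
ft_force: [-1.4, -1.4, 2.3]
gripper_width: 0.0287
grasp_force: 60.3
```

```bash
python3 -c "
from h import *
force(4)"
```

```text
F [-1.58 -1.31  2.87] alongX 1.01 alongY -1.78 sd [0.31 0.78 0.51] [ 0.4667 -0.0158 -0.0054] t 23.925
```

carry_out(
  deltas=[0,0,-0.0004,0,0.02,0,0,-0.0004,0,0.03,0,0,-0.0004,0,0.034,0,0,-0.0004,0,0.04,0,0,-0.0004,0,0.05,0,0,-0.0004,0,0.06,0,0,-0.0004,0,0.06,0,0,-0.01,0,0.06,0,0,-0.03,0,0.06,0,0,-0.07,0,0.06,0,0,-0.12,0,0.06,0,0,-0.17,0,0.06,0,0,-0.2,0,0.06,0,0,-0.2,0,0.06,0,0,-0.2,0,0.06],
)

```text
time: 25.8
position: [0.4663, -0.016, 0.1935]
orientation: [-2.014, -2.409, 0.001]
ft_force: [0.5, -0.9, -0.5]
gripper_width: 0.0602
grasp_force: 0.0
```

```bash
python3 - <<'E'
from h import *
delta([.4667,-.0158,.2],-79.8)
sd=cam("side"); hsv=cv2.cvtColor(sd["image"],cv2.COLOR_RGB2HSV)
m=cv2.inRange(hsv,(20,120,150),(32,255,255)); m[:,:240]=0;m[:,330:]=0;m[:290]=0;m[420:]=0
q=max(cv2.findContours(m,0,2)[0],key=cv2.contourArea); print("gate px",cv2.contourArea(q),cv2.minAreaRect(q))
r=cast(sd,cv2.boxPoints(cv2.minAreaRect(q)),.015); print("gate",r.round(4).tolist())
c=r.mean(0)[:2];X=np.array([.178,-.984]);Y=np.array([.984,.178])
# principal direction
p=np.argwhere(cv2.drawContours(m*0,[q],-1,255,-1))[:,::-1]; w=cast(sd,p,.015)[:,:2]; v=np.linalg.svd(w-w.mean(0))[2][0]
print("centre",w.mean(0),"gate yaw mod180",np.degrees(np.arctan2(v[1],v[0])))
g=np.array([.4667,-.0158]); print("gate centre in lamp frame (nominal 97..99,19):",25+1e3*(w.mean(0)-g)@X,1e3*(w.mean(0)-g)@Y)
E
```

```text
t 25.8 pos [ 0.4663 -0.016   0.1935] z [-1.4e-03  3.0e-04 -1.0e+00] cur y 10.2 delta [ 0.0001  0.0004 -0.0065] turn -0.0 F [ 0.47 -0.89 -0.55] w 0.0602
gate px 144.5 ((282.056640625, 295.6981201171875), (15.933823585510254, 14.285496711730957), 74.05460357666016)
gate [[0.4497, 0.0196, 0.015], [0.4784, 0.0263, 0.015], [0.4836, -0.0142, 0.015], [0.4556, -0.0204, 0.015]]
centre [ 0.46702048 -0.00150352] gate yaw mod180 -56.71422468880213
gate centre in lamp frame (nominal 97..99,19): 10.98930625566643 2.860124417968084
```

```bash
python3 - <<'E'
from h import *
X=np.array([.178,-.984]);Y=np.array([.984,.178]);g=np.array([.4667,-.0158])
for n in("side","top"):
    sd=cam(n); hsv=cv2.cvtColor(sd["image"],cv2.COLOR_RGB2HSV)
    e=proj(sd,np.r_[g+X*.074+Y*.019,.015])[0]; c=proj(sd,np.r_[g+X*.025*3+Y*.015,.015])[0]
    m=cv2.inRange(hsv,(18,110,150),(34,255,255)); mm=m*0
    poly=proj(sd,np.array([np.r_[g+X*(x-.025)+Y*y,.015] for x,y in((.068,-.02),(.068,.03),(.14,.03),(.14,-.02))])).astype(np.int32)
    cv2.fillPoly(mm,[poly],255); m&=mm
    p=np.argwhere(m)[:,::-1]; w=cast(sd,p,.015)[:,:2]; v=np.linalg.svd(w-w.mean(0))[2][0]
    L=np.c_[25+1e3*(w-g)@X,1e3*(w-g)@Y]
    print(n,len(p),"yaw",np.degrees(np.arctan2(v[1],v[0]))%180-180,"mean",L.mean(0).round(1),"min",L.min(0).round(1),"max",L.max(0).round(1))
    # box end / orange yaw
    o=cv2.inRange(hsv,(5,190,150),(17,255,255)); b=cv2.inRange(hsv,(0,0,150),(180,60,255))
    wl=cast(sd,np.argwhere(b&mm)[:,::-1],.015)[:,:2]; K=np.c_[25+1e3*(wl-g)@X,1e3*(wl-g)@Y]; print(" white",K.min(0).round(),K.max(0).round())
E
```

```text
side 91 yaw -80.18630728221144 mean [94.2 18.1] min [71.7 13.6] max [117.   22.4]
 white [ 65. -21.] [140.  24.]<stdin>:9: RuntimeWarning: Mean of empty slice.
  ret = um.true_divide(
<stdin>:11: RuntimeWarning: Mean of empty slice.
Traceback (most recent call last):
ValueError: zero-size array to reduction operation minimum which has no identity
```

The gate measures straight and shut, at 18 mm off the lamp's axis and parallel to it. The lamp is flat on the bench and released, so I'll hand in.

```bash
python3 -c "
from bench import *
print(sign_off())"
```

```text
the job is handed in; nothing more can be done
None
```

The lamp is hooked on the eye with the gate measured shut. It was pulled to the track stop, held at about 10 N for over a second, laid flat and released, and the job is handed in at about 26 s. Contact readings stayed near 11 N and I saw no contact with anything else, but did not re-measure the bystanders or get a verdict.

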